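Index the print turntable by one slot

TASK

Index the small round print table one slot: press the red dished plunger fully down with the closed fingertips, keep it down while you sweep it round and so turn the table counter-clockwise (seen from above, as the yellow arrows point) to the next slot, and let the plunger spring fully up there so that the table is locked; then take the hand clear. Go no farther than that one slot, leave the white cup standing in its nest on the table, lift nothing, and do not disturb the things lying round it.

Things in the scene. Friction and masses are not known exactly. Their poses are not given: they have to be found in the camera images.
- plunger_dish (a point): Centre of the floor of the red round dished cap on top of the indexing plunger (cap 64 mm outside, dish 52 mm inside, rim 7 mm high, floor level, 78 mm above the bench when up). The plunger stands on the end of the table's short arm, 112 mm from the table's axis, moves straight down, and goes round with the table. Closed fingertips fit inside the dish and push its rim sideways. Z of this point is up.
- plunger (a joint): How far the plunger is pressed down, m: 0 = fully up (its lock pin sits in a slot of the index ring, table locked), 0.016 = fully down. The table turns freely only beyond about 0.013. A spring returns it: about 4 N at the top, 10 N fully down. If let go between two slots the pin rubs under the ring and the plunger cannot come fully up; near a slot (within about 4 mm along the arc) it springs in and centres the table.
- index_table (a joint): Turn of the table, rad, positive counter-clockwise seen from above, about 0 at the start (locked in the first slot, play about 0.01 either way). The fixed steel index ring has 12 slots, one every 30 degrees (0.5236 rad), so the next slot is at 0.5236: some 58 mm of arc at the plunger. Turning takes about 0.12 N m.
- table_axis (a point): Point on the vertical turning axis, at the top of the aluminium table disc (152 mm across, 50 mm above the bench). The table's blue round foot (264 mm across, 10 mm high) is bolted to the bench; its place and heading vary.
- cup_center (a point): Centre, half-way up, of the loose white cup (68 mm across, 85 mm high, light) standing upright in a 6 mm high black ring nest in the middle of the table; it goes round with the table. Its top is 135 mm above the bench. When it stands properly its centre is about 43 mm above table_axis.
- tape_roll_center (a point): Centre, half-way up, of a roll of masking tape (72 mm across, 18 mm high) lying beside the foot; leave it alone.
- spare_knob_center (a point): Centre, half-way up, of a black star knob (47 mm across, 27 mm high) lying beside the foot; leave it alone.
- hex_bolt_center (a point): Centre, half-way up, of a loose steel hexagon bolt (47 mm long, 20 mm high) lying beside the foot; leave it alone.
Things that resemble listed ones, but are neither listed nor needed, are in the scene too. What is shaped like the part that bears cup_center but purple is not meant.

How it is judged:
By the outcome, as a careful person would: the job done as asked, in the order asked, and still so for the second after the job is handed in, with the robot touching nothing.
It also fails if it takes over 40 s, if anything falls off the work surface, if the arm or the gripper's body presses on something with over 40 N, if the wrist force passes 120 N, or if a joint passes its speed limit or range.

ROBOT

A 6-joint arm with a two-finger parallel gripper is mounted at the origin on a cart in front of the work surface, level with it; the furniture and walls round the work are solid. World frame = base frame: x ahead of the robot, y to its left, z up, the work surface at z = 0. Lengths are in m, angles in rad, forces in N, time in s.
With the tool pointing down it reaches from about 0.3 to 0.75 m from the base axis. Payload 8.5 kg.
Tool frame: the origin (TCP) lies between the finger pads; the fingertips stand 8 mm ahead of it and the grasp point (between the pads) lies 11 mm behind it; z points along the fingers, y is the line along which they close (so a half turn about z gives the same grasp; the last joint's range is limited). The gripper opens to 85 mm and grips with 20 to 120 N. Pads are 22 mm wide; open, the fingers measure 114 mm over their backs; the gripper's body (76 mm by 85 mm) begins 54 mm behind the grasp point. The pads swing forward as they close: fully open they stand 13 mm farther back than shut.
Start: joints at [1.024, 0.381, 1.297, -0, 1.464, -0.215], TCP at [0.179, 0.52, 0.239] pointing down, gripper open.
Joint ranges: [-3.11, 3.11], [-0.89, 2.33], [0.22, 2.48], [-1.42, 4.56], [0.17, 2.85], [-2.88, 2.88]. Speed limits (rad/s): [2.39, 2.39, 3.14, 3.14, 3.14, 3.14].

INTERFACE

Orientations are given as a rotation vector (axis times angle).
In Python, from cell import sense, grab_frame, close_job gives the robot as it stands.
- The arm moves only by the tool send_rows, never from a script. Its argument "targets" is a list of rows, each a list of 5 numbers: the shift along the tool's x, y, z in cm, then the turn about the tool's z in rad, then the opening, from 0 (shut) to 1 (fully open). A call has exactly 10 rows; each row shifts and turns the commanded pose from where the row before left it, along the tool's axes as they then stand; what a row does not reach is not made up. A row lasts 1/12 s, in which the tool goes at most 41.7 mm and 7.16 degrees, less where a joint would pass 70% of its speed; a pose out of reach is approached as far as the arm can. A call is refused whole if a number of a shift passes 4.17 or a number of a turn 0.125, either way. A call with a gripper value outside its range is refused whole. The fingers move at their own pace and stop on an object; the grip force is fixed at half the most. Time passes only in rows, so rows that do not move let the fingers close, or fill a call up. It gives the time, the measured TCP pose, the force, the opening and the grip force at its end, in the units of the state.
- sense(): the state, without advancing time (a new reading comes with each control period).
- grab_frame(name): name is "scene" or "top" or "wrist"; returns a dict with "frame" (384x512x3 uint8, red, green, blue), "camera_matrix" (3x3 intrinsics, pixels), "k1" (the pictures are not rectified: a ray, as slopes to the right and down, at radius r is drawn at 1 + k1 r^2 times it, then the intrinsics apply), "cam_to_world" (4x4, takes a point from camera to world coordinates). Camera axes: x right, y down, z forward; pixel columns grow to the right and rows downward; lengths in m; the calibration is good to about 2 mm. A picture is of the moment at which its call begins. There is no depth.
- close_job(): hands the job in; it is judged then, once.
The state is a dict: "time_s": time; "joints": joint angles; "joint_velocities": joint speeds; "joint_efforts": joint torques, N m; "tcp_pos": TCP position; "tcp_rot": TCP orientation; "contact_force": force on the tool from outside, world axes, zero at the start; "torque": the same for the moment, N m; "opening": finger opening in m; "grasp_force": force on a finger pad.
Only numpy, scipy, OpenCV 4.12 (cv2) and the standard library are available. Lean on these libraries where they do the work, as an engineer would, in place of code of your own. Each camera call takes 0.05 s, during which the arm holds its last target. There are 200 camera calls.

## Working session

There is one attempt and no reset: what is moved stays moved. The work goes in short steps, Python scripts to look and compute and a tool call to move; the robot and the scene stay as the last step left them, time stands still between calls to the robot, and variables do not carry over. Pictures are saved under pics/ and viewed, at most 10 in all, crops included, and the job is handed in when it is done.

Besides the shell and the picture viewer there is one more tool, called after "Request:" by a JSON object that holds its "name" and its "arguments". send_rows: Moves the arm, as the interface text tells. Its arguments: {"type":"object","properties":{"targets":{"type":"array","items":{"type":"array","items":{"type":"number"}}}},"required":["targets"]}

```bash
mkdir -p pics
cat > h.py <<'E'
import numpy as np, cv2
from cell import sense, grab_frame, close_job
def save(n,f): cv2.imwrite(f'pics/{n}.png',cv2.cvtColor(f['frame'],cv2.COLOR_RGB2BGR))
def ray(f,u,v):
    d=np.array([f['k1'],0,0,0,0],float)
    p=cv2.undistortPoints(np.array([[[u,v]]],float),f['camera_matrix'],d)[0,0]
    T=f['cam_to_world']; return T[:3,3],T[:3,:3]@np.array([p[0],p[1],1])
def onz(f,u,v,z):
    o,d=ray(f,u,v); return o+d*(z-o[2])/d[2]
def blobs(f,lo,hi,amin=40):
    h=cv2.cvtColor(f['frame'],cv2.COLOR_RGB2HSV); m=cv2.inRange(h,np.array(lo),np.array(hi))
    n,l,s,c=cv2.connectedComponentsWithStats(m)
    return [(s[i].tolist(),c[i].round(1).tolist()) for i in range(1,n) if s[i][4]>=amin],l
E
python3 - <<'E'
from h import *
s=sense();print(s['tcp_pos'],s['tcp_rot'],s['contact_force'],s['opening'])
for n in('scene','top'):
    f=grab_frame(n);save(n+'0',f);print(n,f['cam_to_world'][:3,3].round(3),f['k1'])
    for lo,hi in (((0,130,60),(8,255,255)),((172,130,60),(180,255,255)),((22,130,120),(35,255,255))): print(blobs(f,lo,hi)[0])
E
```

```text
[0.17899993 0.51974989 0.23869937] [-5.18705608e-01 -3.09791643e+00  2.20597774e-03] [-0.12640972  0.09918908 -0.45112952] 0.08524762826505855
scene [ 0.02  -0.379  0.58 ] 0.013490505686720585
[([147, 29, 66, 99, 3385], [180.9, 73.5]), ([63, 65, 12, 5, 41], [68.6, 66.8]), ([149, 175, 33, 22, 555], [165.5, 185.5]), ([432, 262, 43, 34, 979], [453.4, 277.0]), ([434, 289, 32, 13, 87], [447.4, 297.4])]
[([25, 368, 10, 14, 54], [28.4, 373.9])]
[]
top [ 0.583 -0.05   0.936] -0.1366693660453171
[([4, 0, 31, 6, 104], [19.1, 2.3]), ([250, 83, 5, 9, 43], [252.1, 87.0]), ([417, 190, 28, 29, 619], [430.6, 203.8]), ([173, 220, 29, 29, 674], [186.9, 234.0])]
[]
[]
```

View pics/top0.png

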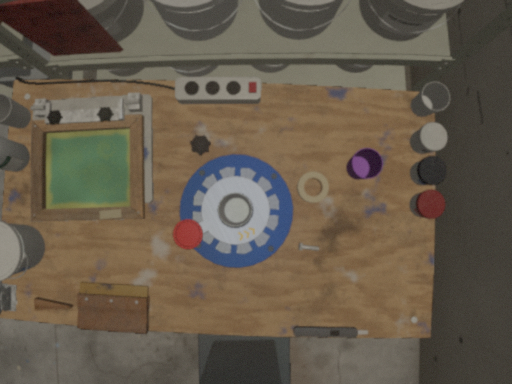

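View pics/scene0.png

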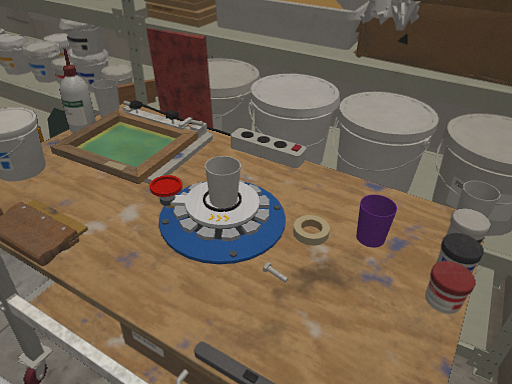

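Top view: the red dish is at (187,234), the foot at about (236,210), with the cup on it. The knob (200,145), tape roll (314,187) and bolt (310,247) all lie clear of the sweep. In the image the sweep goes down, towards the robot. Next I get the geometry.

```bash
cat >> h.py <<'E'
def foot(f):
    h=cv2.cvtColor(f['frame'],cv2.COLOR_RGB2HSV); m=cv2.inRange(h,np.array((105,120,50)),np.array((125,255,255)))
    n,l,s,c=cv2.connectedComponentsWithStats(m); i=1+np.argmax(s[1:,4])
    v,u=np.nonzero(l==i); hull=cv2.convexHull(np.stack([u,v],1).astype(np.int32))[:,0]
    P=np.array([onz(f,a,b,.010)[:2] for a,b in hull])
    (c,r)=cv2.minEnclosingCircle(P.astype(np.float32))
    A=np.c_[2*P,np.ones(len(P))]; q=np.linalg.lstsq(A,(P**2).sum(1),rcond=None)[0]
    return np.array(c),r,q[:2],np.sqrt(q[2]+q[:2]@q[:2])
def dish(f,z=.085):
    b,l=blobs(f,(0,130,60),(8,255,255),200); out=[]
    for s,c in b:
        i=l[l>0]; cx,cy=s[0]+s[2]/2,s[1]+s[3]/2
        out.append((s[4],onz(f,c[0],c[1],z)[:2].round(4)))
    return out
E
python3 - <<'E'
from h import *
for n in('top','scene'):
    f=grab_frame(n);print(n,foot(f),dish(f))
R=cv2.Rodrigues(np.array(sense()['tcp_rot']))[0];print(R.round(3))
E
```

```text
top (array([ 0.59956545, -0.00850601]), 0.12833638489246368, array([ 0.59969222, -0.00872447]), np.float64(0.12764355685530346)) [(615, array([ 0.6047, -0.4365])), (670, array([0.5493, 0.0928]))]
scene (array([ 0.59363407, -0.01178953]), 0.13249334692955017, array([ 0.59327233, -0.01082223]), np.float64(0.13075286107215034)) [(3400, array([1.0424, 0.4175])), (553, array([0.5427, 0.0887])), (971, array([ 0.5742, -0.445 ]))]
[[-0.945  0.326 -0.   ]
 [ 0.326  0.945 -0.001]
 [ 0.    -0.001 -1.   ]]
```

Request:
{"name": "send_rows", "arguments": {"targets": [[0,0,0,-0.111,0],[0,0,0,-0.111,0],[0,0,0,-0.11,0],[-2.6,-3.0,0,0,0],[-2.6,-3.0,0,0,0],[-2.6,-3.0,0,0,0],[-2.6,-3.0,0,0,0],[-2.6,-3.0,0,0,0],[-2.6,-3.0,0,0,0],[-2.6,-3.0,0,0,0]]}}

```text
time_s: 1.03
tcp_pos: [0.362, 0.3084, 0.2394]
tcp_rot: [-0.001, 3.142, 0.0]
contact_force: [0.9, 0.2, -0.4]
opening: -0.0
grasp_force: 0.0
```

Request:
{"name": "send_rows", "arguments": {"targets": [[-2.6,-3.0,0,0,0],[-2.6,-3.0,0,0,0],[-2.6,-3.0,0,0,0],[-2.6,-3.0,0,0,0],[-2.6,-3.0,0,0,0],[-2.0,-2.4,0,0,0],[0,0,0,0,0],[0,0,0,0,0],[0,0,0,0,0],[0,0,0,0,0]]}}

```text
time_s: 1.87
tcp_pos: [0.5105, 0.137, 0.2394]
tcp_rot: [0.002, -3.141, -0.0]
contact_force: [0.5, -0.9, 0.2]
opening: 0.0002
grasp_force: 0.0
```

Run:
```python
from h import *
s=sense();print(s['time_s'],s['tcp_pos'],s['contact_force'],s['opening']);print(cv2.Rodrigues(np.array(s['tcp_rot']))[0].round(3))
f=grab_frame('wrist');save('w1',f);print(dish(f),f['cam_to_world'][:3,3]);print(blobs(f,(0,130,60),(8,255,255),200)[0])
```

```text
1.8667 [0.51048427 0.13697995 0.23941096] [ 0.48615454 -0.86185687  0.2308361 ] 0.00015787691907817169
[[-1.    -0.002 -0.   ]
 [-0.002  1.     0.   ]
 [ 0.     0.    -1.   ]]
[(3386, array([0.5459, 0.0933]))] [0.43025067 0.13675599 0.373979  ]
[([171, 181, 69, 64, 3386], [205.0, 212.3])]
```

View pics/w1.png

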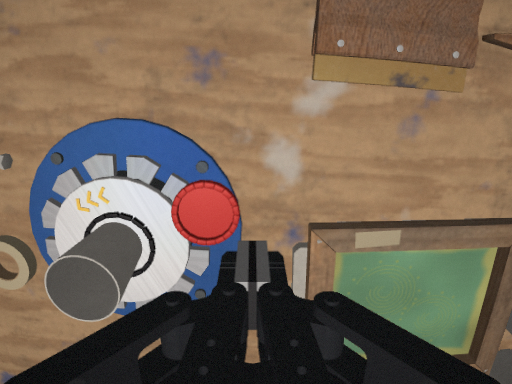

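Wrist view: the dish is centred at (205,212), which gives (0.546,0.093). The top camera gave (0.549,0.093), so they agree. The cup and the table's arrows are clear of the path. I move over the dish and down to just above its floor.

Request:
{"name": "send_rows", "arguments": {"targets": [[-1.9,-2.2,0,0,0],[-1.85,-2.2,0,0,0],[0,0,3.0,0,0],[0,0,3.5,0,0],[0,0,3.5,0,0],[0,0,2.5,0,0],[0,0,1.0,0,0],[0,0,0,0,0],[0,0,0,0,0],[0,0,0,0,0]]}}

```text
time_s: 2.75
tcp_pos: [0.5496, 0.0924, 0.1062]
tcp_rot: [-0.001, 3.138, -0.0]
contact_force: [-0.8, 0.0, 0.2]
opening: 0.0001
grasp_force: 0.0
```

Run:
```python
from h import *
s=sense();print(s['time_s'],s['tcp_pos'],s['contact_force'])
f=grab_frame('wrist');g=grab_frame('scene')
a=cv2.resize(f['frame'][120:384,110:400],(435,396)); b=cv2.resize(g['frame'][100:232,110:310],(350,231))
c=np.zeros((396,790,3),np.uint8);c[:,:435]=a;c[:231,437:787]=b
save('w2',{'frame':c})
```

```text
2.75 [0.54961245 0.09238221 0.10620964] [-0.79279767  0.0322116   0.18900962]
```

View pics/w2.png

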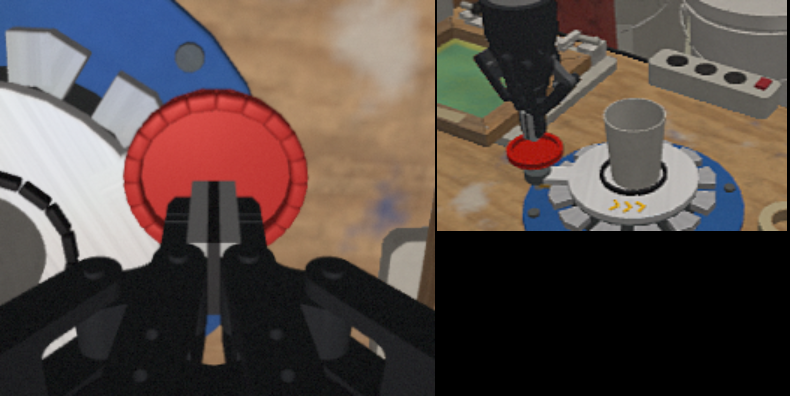

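The tips are centred over the dish, inside its rim. Now I press down, nearly all the way first.

Request:
{"name": "send_rows", "arguments": {"targets": [[0,0,0.8,0,0],[0,0,0.8,0,0],[0,0,0.4,0,0],[0,0,0.3,0,0],[0,0,0.3,0,0],[0,0,0.3,0,0],[0,0,0.3,0,0],[0,0,0.1,0,0],[0,0,0,0,0],[0,0,0,0,0]]}}

```text
time_s: 3.68
tcp_pos: [0.5489, 0.0922, 0.0718]
tcp_rot: [-0.0, 3.141, 0.0]
contact_force: [-2.1, 0.1, 8.1]
opening: -0.0001
grasp_force: 3.9
```

Request:
{"name": "send_rows", "arguments": {"targets": [[0,0,0.1,0,0],[0,0,0.1,0,0],[0,0,0.1,0,0],[0,0,0,0,0],[0,0,0,0,0],[0,0,0,0,0],[0,0,0,0,0],[0,0,0,0,0],[0,0,0,0,0],[0,0,0,0,0]]}}

```text
time_s: 4.52
tcp_pos: [0.5497, 0.0925, 0.07]
tcp_rot: [-0.0, 3.138, 0.001]
contact_force: [-2.3, 2.7, 15.8]
opening: -0.0001
grasp_force: 7.7
```

Fully down: the force passed the spring's 10 N, so it's on its stop. Now I sweep along the arc, 20° first.

Request:
{"name": "send_rows", "arguments": {"targets": [[0.44,-0.23,0,0,0],[0.43,-0.24,0,0,0],[0.42,-0.27,0,0,0],[0.41,-0.27,0,0,0],[0.39,-0.3,0,0,0],[0.39,-0.31,0,0,0],[0.36,-0.33,0,0,0],[0.36,-0.34,0,0,0],[0,0,0,0,0],[0,0,0,0,0]]}}

```text
time_s: 5.35
tcp_pos: [0.5181, 0.0687, 0.0699]
tcp_rot: [0.0, 3.137, -0.001]
contact_force: [-0.3, -0.3, 14.9]
opening: 0.0002
grasp_force: 7.5
```

Run:
```python
from h import *
s=sense();print(s['time_s'],s['tcp_pos'],s['contact_force'])
f=grab_frame('wrist');g=grab_frame('scene')
a=cv2.resize(f['frame'][120:384,60:400],(435,338)); b=cv2.resize(g['frame'][100:232,110:310],(350,231))
c=np.zeros((396,790,3),np.uint8);c[:338,:435]=a;c[:231,437:787]=b
save('w3',{'frame':c})
t=grab_frame('top');print(blobs(t,(0,130,60),(8,255,255),30)[0],dish(t,.069)); np.save('t3.npy',t['frame'])
print('wrist',dish(f,.069),blobs(f,(0,130,60),(8,255,255),200)[0])
```

```text
5.35 [0.51810718 0.06874055 0.06994924] [-0.33077199 -0.31187714 14.86899339]
[([3, 0, 44, 6, 119], [22.9, 1.9]), ([250, 83, 5, 9, 45], [252.0, 87.0]), ([417, 190, 28, 29, 622], [430.5, 203.8])] [(622, array([ 0.6049, -0.4437]))]
wrist [(8239, array([0.5059, 0.0718]))] [([188, 195, 139, 105, 8239], [259.1, 241.1])]
```

View pics/w3.png

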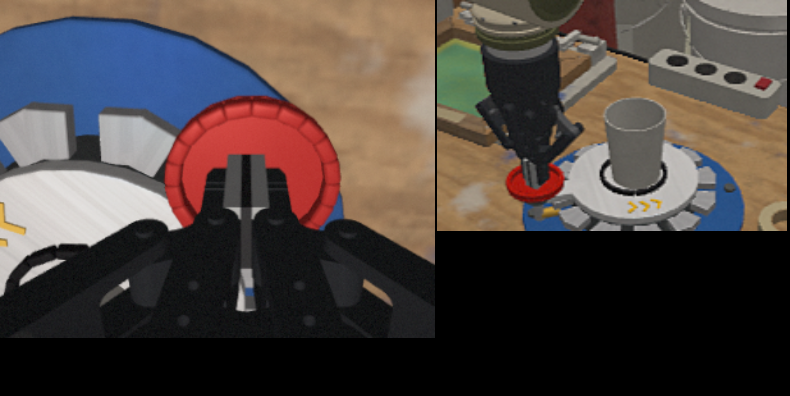

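The table turned with the dish by about 20° and the tips are still inside the rim. I go about 8° more, then measure the dish by its rim edges.

Request:
{"name": "send_rows", "arguments": {"targets": [[0.22,-0.24,0,0,0],[0.22,-0.25,0,0,0],[0.22,-0.25,0,0,0],[0.18,-0.23,0,0,0],[0.18,-0.24,0,0,0],[0,0,0,0,0],[0,0,0,0,0],[0,0,0,0,0],[0,0,0,0,0],[0,0,0,0,0]]}}

```text
time_s: 6.33
tcp_pos: [0.5082, 0.0567, 0.0699]
tcp_rot: [-0.0, 3.137, -0.001]
contact_force: [-0.7, -1.3, 15.5]
opening: 0.0
grasp_force: 7.7
```

```bash
cat >> h.py <<'E'
def rim(f,z):
    b,l=blobs(f,(0,110,40),(9,255,255),1000); 
    m=np.zeros(l.shape,np.uint8)
    for i in range(1,l.max()+1):
        if (l==i).sum()>=1000: m[l==i]=255
    v,u=np.nonzero(m); hull=cv2.convexHull(np.stack([u,v],1).astype(np.int32))[:,0].astype(float)
    P=np.array([onz(f,a,b,z)[:2] for a,b in hull])
    from scipy.optimize import least_squares   # known radius 32 mm
    q=least_squares(lambda c:np.hypot(*(P-c).T)-.032,P.mean(0),loss='soft_l1',f_scale=.0007)
    return q.x.round(4),np.sort(np.abs(q.fun))[-3:].round(4)
E
python3 - <<'E'
from h import *
s=sense();print(s['time_s'],s['tcp_pos'],s['contact_force'])
f=grab_frame('wrist');print(rim(f,.069))
A=np.array([.5985,-.0095]);c=rim(f,.069)[0]-A;print(np.hypot(*c),np.degrees(np.arctan2(c[1],c[0])))
i=cv2.cvtColor(cv2.imread('pics/w1.png'),cv2.COLOR_BGR2RGB)
g=dict(f);g['frame']=i;T=f['cam_to_world'].copy();T[:3,3]=[0.43025067,0.13675599,0.373979];g['cam_to_world']=T
c=rim(g,.085);print(c);c=c[0]-A;print(np.hypot(*c),np.degrees(np.arctan2(c[1],c[0])))
save('w4',f)
E
```

```text
6.3333 [0.50815026 0.05669279 0.06993071] [-0.68131294 -1.34038439 15.4550511 ]
(array([0.5064, 0.0593]), array([0.0009, 0.0009, 0.0011]))
0.1149602105078101 143.23974967587776
(array([0.5488, 0.0927]), array([0.0007, 0.0008, 0.0009]))
0.1136438735700258 115.93371827743381
```

View pics/w4.png

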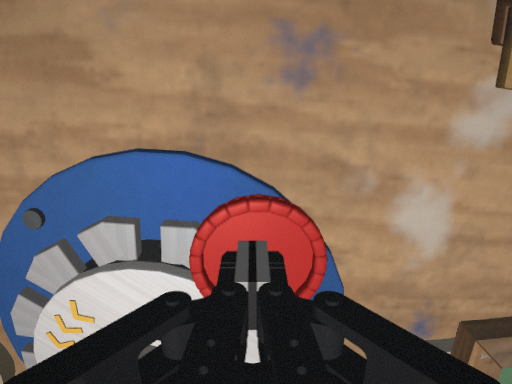

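The dish is at (0.506,0.059), a turn of about 27.7°. I advance about 4.3 mm more and then raise slowly to let the pin in.

Request:
{"name": "send_rows", "arguments": {"targets": [[0.12,-0.17,0,0,0],[0.13,-0.18,0,0,0],[0,0,0,0,0],[0,0,0,0,0],[0,0,0,0,0],[0,0,0,0,0],[0,0,0,0,0],[0,0,0,0,0],[0,0,0,0,0],[0,0,0,0,0]]}}

```text
time_s: 7.22
tcp_pos: [0.5057, 0.0532, 0.0699]
tcp_rot: [-0.0, 3.137, -0.001]
contact_force: [0.0, -0.6, 15.3]
opening: -0.0
grasp_force: 7.7
```

Run:
```python
from h import *
s=sense();print(s['time_s'],s['tcp_pos'],s['contact_force'])
f=grab_frame('wrist');c=rim(f,.069)[0];d=np.hypot(*(c-[.5488,.0927]));print(c,np.degrees(2*np.arcsin(d/.224)))
c=c-[.5985,-.0095];print(np.degrees(np.arctan2(c[1],c[0]))-115.93)
```

```text
7.2167 [0.50571384 0.05320917 0.06993655] [ 0.03243936 -0.61294194 15.27906957]
[0.504  0.0557] 30.067920290641084
29.466378237199507
```

At about 30°. I release with a slow straight lift.

Request:
{"name": "send_rows", "arguments": {"targets": [[0,0,-0.2,0,0],[0,0,-0.2,0,0],[0,0,-0.2,0,0],[0,0,-0.2,0,0],[0,0,-0.2,0,0],[0,0,-0.2,0,0],[0,0,-0.2,0,0],[0,0,0,0,0],[0,0,0,0,0],[0,0,0,0,0]]}}

```text
time_s: 8.1
tcp_pos: [0.5044, 0.0535, 0.0824]
tcp_rot: [-0.0, 3.141, -0.0]
contact_force: [2.9, -0.5, 5.0]
opening: 0.0002
grasp_force: 2.4
```

The plunger is still pushing at 5 N this near the top, so the pin has gone into the slot. I lift clear and verify.

Request:
{"name": "send_rows", "arguments": {"targets": [[0,0,-0.2,0,0],[0,0,-0.2,0,0],[0,0,-0.4,0,0],[0,0,-1.0,0,0],[0,0,-2.5,0,0],[0,0,-3.0,0,0],[0,0,-3.5,0,0],[0,0,-3.5,0,0],[3.5,1.0,0,0,0],[3.5,1.0,0,0,0]]}}

```text
time_s: 8.93
tcp_pos: [0.4338, 0.0735, 0.2264]
tcp_rot: [0.001, 3.14, -0.0]
contact_force: [0.2, 0.1, -0.6]
opening: -0.0
grasp_force: 0.0
```

Request:
{"name": "send_rows", "arguments": {"targets": [[3.0,2.5,0,0,0],[2.0,3.5,0,0,0],[0,4.1,0,0,0],[0,4.1,0,0,0],[0,4.1,0,0,0],[0,4.1,0,0,0],[0,0,0,0,0],[0,0,0,0,0],[0,0,0,0,0],[0,0,0,0,0]]}}

```text
time_s: 9.77
tcp_pos: [0.3838, 0.2964, 0.2252]
tcp_rot: [-0.002, -3.14, 0.001]
contact_force: [0.3, 0.5, 0.4]
opening: 0.0004
grasp_force: 0.0
```

Run:
```python
from h import *
s=sense();print(s['time_s'],s['tcp_pos'],s['contact_force'])
t=grab_frame('top');g=grab_frame('scene')
# two-view dish point
def cen(f): return max((b for b in blobs(f,(0,130,60),(8,255,255),300)[0] if b[1][0]<300 and b[1][1]>150),key=lambda b:b[0][4])[1]
o1,d1=ray(t,*cen(t));o2,d2=ray(g,*cen(g))
k=np.linalg.lstsq(np.c_[d1,-d2],o2-o1,rcond=None)[0];p=(o1+k[0]*d1+o2+k[1]*d2)/2;print('dish 2-view',p.round(4),cen(t),cen(g))
c=onz(t,*cen(t),.085)[:2];print(c,np.degrees(2*np.arcsin(np.hypot(*(c-[.5493,.0928]))/.224)))
i=cv2.cvtColor(cv2.imread('pics/top0.png'),cv2.COLOR_BGR2RGB);j=cv2.cvtColor(cv2.imread('pics/scene0.png'),cv2.COLOR_BGR2RGB)
q=[];
for a,b in((dict(t,frame=i),dict(g,frame=j)),):
    o1,d1=ray(a,*cen(a));o2,d2=ray(b,*cen(b));k=np.linalg.lstsq(np.c_[d1,-d2],o2-o1,rcond=None)[0];print('start 2-view',((o1+k[0]*d1+o2+k[1]*d2)/2).round(4))
c=np.zeros((400,800,3),np.uint8);c[:300,:400]=cv2.resize(t['frame'][90:285,130:390],(400,300));c[:300,400:]=cv2.resize(g['frame'][110:305,120:380],(400,300));save('fin',{'frame':c})
```

```text
9.7667 [0.38375965 0.29643069 0.22516897] [0.26705802 0.46870582 0.37787911]
dish 2-view [0.5059 0.0562 0.0803] [204.7, 254.2] [167.1, 202.6]
[0.50637006 0.05545857] 29.429639211275507
start 2-view [0.5492 0.0938 0.0796]
```

View pics/fin.png

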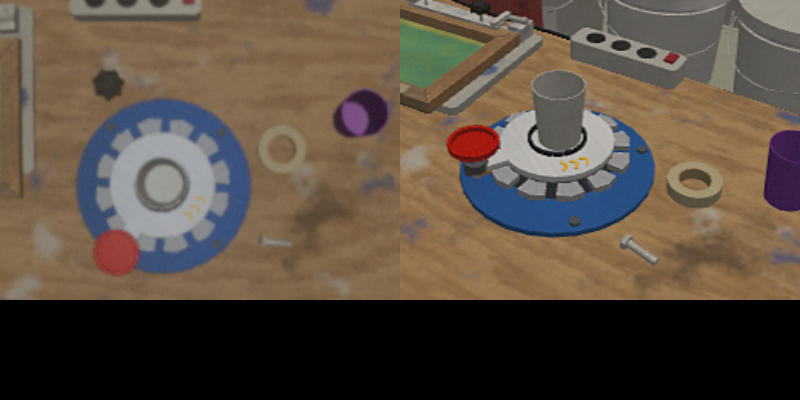

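The final picture shows the dish at its new slot: about 29.4–30° round, and at the same height as at the start (0.080 against 0.080 m). The cup stands in its nest, and the tape, knob and bolt are where they were.

```bash
python3 -c "
from cell import close_job
print(close_job())"
```

```text
the job is handed in; nothing more can be done
None
```

The table is turned one slot counter-clockwise (measured about 29.4–30°) with the plunger back at its starting height, the cup standing in its nest, the loose things where they were and the hand clear; the job is handed in, but its result was not reported.

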